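# Peel a fresh mixing tray off the stuck stack

### The arm

A 6-joint arm with a two-finger parallel gripper is mounted at the origin on a cart in front of the work surface, level with it; the furniture and walls round the work are solid. World frame = base frame: x ahead of the robot, y to its left, z up, the work surface at z = 0. Lengths are in m, angles in rad, forces in N, time in s.
With the tool pointing down it reaches from about 0.3 to 0.75 m from the base axis. Payload 8.5 kg.
Tool frame: the origin (TCP) lies between the finger pads; the fingertips stand 8 mm ahead of it and the grasp point (between the pads) lies 11 mm behind it (robot.finger_overhang is the distance from the TCP to the fingertips, in m); x points along the fingers, z is the direction in which the jaws open and shut, and the axes are right-handed (so a half turn about x gives the same grasp; the last joint's range is limited). The gripper opens to 88 mm and grips with 3 to 60 N. Pads are 18 mm wide; open, the fingers measure 123 mm over their backs; the gripper's body (75 mm by 187 mm) begins 45 mm behind the grasp point.
Start: joints at [0.956, 0.381, 1.297, -0, 1.464, -0.215], TCP at [0.214, 0.507, 0.247] pointing down, gripper open.
Joint ranges: [-3.11, 3.11], [-0.89, 2.33], [0.22, 2.48], [-1.42, 4.56], [0.17, 2.85], [-2.88, 2.88]. Speed limits (rad/s): [2.39, 2.39, 3.14, 3.14, 3.14, 3.14].

### API

Orientations are given as a rotation vector (axis times angle).
In Python, from workcell import robot gives the robot as it stands.
- The arm moves only by the tool servo_tool, never from a script. Its argument "plan" is a list that holds one entry, the list of rows, each a list of 5 numbers: the opening, from -1 (shut) to 1 (fully open), then the shift along the tool's x, y, z as a fraction of full scale, then the turn about the tool's x as a fraction of full scale. In form: [[[gripper, dx, dy, dz, spin], ...]]. A call has 1 to 20 rows; each row shifts and turns the commanded pose from where the row before left it, along the tool's axes as they then stand; what a row does not reach is not made up. Full scale, the value 1, is 0.8 m for a shift and 360 degrees for a turn. A row lasts 1/10 s, in which the tool goes at most 50 mm and 8.59 degrees, less where a joint would pass 70% of its speed; a pose out of reach is approached as far as the arm can. A call with a number of a shift or a turn outside -1 to 1 is refused whole. A call with a gripper value outside its range is refused whole. The fingers move at their own pace and stop on an object; "force" is the grip in N (left out, the last holds). Time passes only in rows, so rows that do not move let the fingers close. It gives the time, the measured TCP pose, the force and the opening at its end, in the units of the state.
- robot.read_state(): the state, without advancing time (a new reading comes with each control period).
- robot.grab_frame(name): name is "scene" or "side" or "wrist"; returns a dict with "frame" (480x640x3 uint8, blue, green, red), "depth" (480x640 float32, m along the optical axis (not along the pixel's ray), 0 where there is no reading), "camera_matrix" (3x3 intrinsics, pixels), "world_from_camera" (4x4, takes a point from camera to world coordinates); the wrist camera has in their place "hand_eye" (4x4, takes a point from camera to tool coordinates, whose origin is the TCP and whose axes are the tool frame's). Camera axes: x right, y up, looking along -z (the intrinsics and any distortion apply to the point x, -y, -z); pixel columns grow to the right and rows downward; lengths in m; the calibration is good to about 2 mm. A picture is of the moment at which its call begins: read the wrist's pose just before it.
- robot.job_done(): hands the job in, once; it reports no verdict.
The state is a dict: "clock": time; "joint_positions": joint angles; "joint_vel": joint speeds; "joint_efforts": joint torques, N m; "eef_pos": TCP position; "orientation": TCP orientation; "ft_force": force on the tool from outside, world axes, zero at the start; "torque": the same for the moment, N m; "finger_gap": finger opening in m.
Only numpy, scipy, OpenCV 4.12 (cv2) and the standard library are available. Lean on these libraries where they do the work, as an engineer would, in place of code of your own. Each camera call takes 0.05 s, during which the arm holds its last target.

### The job

The blue mixing trays are stuck together in their stack. Take only the top one: hold it by the raised thumb grip on its corner and peel it off, lifting that corner well up first while the opposite corner stays down on the stack, without pulling up, tipping or dragging the other trays on their base plate. Then carry it to the dark drip mat and finish while still holding it still, level and right way up with its middle over the white ring, a little higher than the tops of the paint bottles; leave the bottles and the jar standing where they are.

Things in the scene. Friction and masses are not known exactly. Their poses are not given: they have to be found in the camera images.
- tray: The top tray, the one to take: thin light-blue plastic, 0.03 to 0.05 kg, rim 130 (its x) by 100 mm (its y), 16 mm deep. Origin: centre of its floor's underside, z up. Rim 15 mm wide, top at z = 16, lower edge at z = 11 mm, resting on the rim of the tray below; below that its pan, 100 by 70 mm outside, hangs in the pan of the tray below. A raised thumb grip stands on the corner at +x +y.
- tray_grip (a point): Centre of the top of the thumb grip: x = 61, y = 46, z = 34 mm of the tray. The grip is an upright block with flat sides, 12 mm wide, 25 mm long, 18 mm tall above the rim, its length along the tray's 45 degree line (direction +x +y, from the middle outwards), so pinch it across that line. It stands on a round tab, radius 17 mm, at rim height.
- tray_heel (a point): The tray's opposite corner, on top of the rim: x = -60, y = -45, z = 16 mm of the tray. The edge on which the tray turns when the grip corner is lifted lies about 5 mm below this point and 4 mm further out.
- stack: The rest of the stack, one loose 0.8 kg piece: dark steel base plate, 156 (its x) by 126 mm (its y), on rubber feet, with six more light-blue trays nested on it. Origin: centre of its underside, on the table; axes as the tray's at the start, when the tray's origin is at its z = 41 mm. The grip corner is then the one near the robot, to its right. It must stay standing where it is.
- mix_spot (a point): Centre of the thin white ring, 72 mm across, on the dark grey drip mat, 3 mm above the table: the tray is to be held over it. The mat is fixed, 130 (x) by 220 mm (y); the ring lies 10 mm nearer the robot and 30 mm further right than the mat's centre.
- paint_white: White paint bottle with a black nozzle, 36 mm thick, 102 mm tall, standing loose on the left end of the mat; origin at the centre of its foot. The three bottles stand about 110 mm left of the ring's centre, in any order. Leave it standing.
- paint_red: Red paint bottle with a white nozzle, 36 mm thick, 96 mm tall, on the left end of the mat; origin at its foot. Leave it standing.
- paint_black: Black paint bottle with a white nozzle, 34 mm thick, 100 mm tall, on the left end of the mat; origin at its foot. Leave it standing.
- siphon_jar: Small clear jar, grey lid, brown spout, 34 mm thick, 72 mm tall, loose on the table left of the stack; origin at its foot. Leave it standing. A fixed black air hose, up to about 50 mm high, runs across the table between the stack and the mat and lies in a coil, up to 90 mm high, left of and nearer than the stack.
- stack_top (a point): Middle of the stack at the rim of its highest tray, z = 52 mm of the stack. The nest is tight: the top tray's short walls are nipped inside it, so a pull meets some 3 to 6 N until the pan is 11 mm up; turning the tray up 0.3 rad about the opposite corner draws most of it out, then it lifts off freely.
Things that resemble listed ones, but are neither listed nor needed, are in the scene too. Leave any green or turquoise look-alike of the paint_red alone.

How it is judged:
By the outcome, as a careful person would: the job done as asked, in the order asked, and still so for the second after the job is handed in, while the arm keeps its last pose, push and grip.
It also fails if it takes over 32 s, if anything falls off the work surface, if the arm or the gripper's body presses on something with over 40 N, if the wrist force passes 120 N, or if a joint passes its speed limit or range.

## Working session

There is one attempt and no reset: what is moved stays moved. The work goes in short steps, Python scripts to look and compute and a tool call to move; the robot and the scene stay as the last step left them, time stands still between calls to the robot, and variables do not carry over. Pictures are saved under pics/ and viewed, and the job is handed in when it is done.

Besides the shell and the picture viewer there is one more tool, called after "Call:" by a JSON object that holds its "method" and its "body", one argument or row to a line. servo_tool: Moves the arm, as the interface text tells. Its arguments: {"type":"object","properties":{"plan":{"type":"array","items":{"type":"array","items":{"type":"array","items":{"type":"number","minimum":-1,"maximum":1}}}},"force":{"type":"number"}},"required":["plan"]}

```bash
mkdir -p pics; ls; cat > h.py <<'E'
import numpy as np,cv2
from workcell import robot
from scipy.spatial.transform import Rotation as R
def grab(n,fn=None):
    s=robot.read_state(); f=robot.grab_frame(n)
    if n=='wrist':
        T=np.eye(4);T[:3,:3]=R.from_rotvec(s['orientation']).as_matrix();T[:3,3]=s['eef_pos']
        f['world_from_camera']=T@f['hand_eye']
    if fn: cv2.imwrite('pics/'+fn,f['frame'])
    np.savez('f_%s.npz'%n,**f)
    return f
def load(n): return dict(np.load('f_%s.npz'%n))
def ray(f,uv):
    K=f['camera_matrix'];T=f['world_from_camera']
    d=np.array([(uv[0]-K[0,2])/K[0,0],-(uv[1]-K[1,2])/K[1,1],-1.])
    return T[:3,3],T[:3,:3]@d
def onplane(f,uv,z):
    o,d=ray(f,uv); return o+d*(z-o[2])/d[2]
def depthpt(f,uv):
    o,d=ray(f,uv); return o+d*f['depth'][int(uv[1]),int(uv[0])]
def proj(f,p):
    T=np.linalg.inv(f['world_from_camera']);c=T[:3,:3]@p+T[:3,3];K=f['camera_matrix']
    return np.array([K[0,2]+K[0,0]*c[0]/-c[2],K[1,2]-K[1,1]*c[1]/-c[2]])
E
python3 - <<'E'
from h import *
s=robot.read_state();print(s)
print(R.from_rotvec(s['orientation']).as_matrix().round(3))
for n in('scene','side','wrist'):
    f=grab(n,n+'1.png');print(n,f['world_from_camera'].round(3).tolist(),f['camera_matrix'].tolist(),[k for k in f])
print(robot.read_state()['clock'])
E
```

```text
pics
{'clock': 0.0, 'joint_positions': array([ 9.55694363e-01,  3.81165284e-01,  1.29827081e+00, -9.70267538e-06,
        1.46359138e+00, -2.15281943e-01]), 'joint_vel': array([-1.96141169e-03,  1.72681300e-04,  9.02201011e-06,  2.22885241e-04,
        1.06064469e-03,  1.26747157e-05]), 'joint_efforts': array([ 1.07296546e-03, -4.37917042e+01, -2.24558669e+01,  7.14534684e-02,
        3.52600159e-02, -1.17219838e-04]), 'eef_pos': array([0.21392041, 0.50639241, 0.24615086]), 'orientation': array([-0.910456  ,  1.3735935 ,  0.90958629]), 'ft_force': array([ 0.31583535,  0.24582175, -0.79870868]), 'torque': array([ 0.02479167, -0.070116  , -0.0220088 ]), 'finger_gap': 0.08803503890371966}
[[-0.001 -0.921  0.389]
 [-0.001  0.389  0.921]
 [-1.     0.    -0.001]]
scene [[-0.774, -0.549, 0.316, 0.966], [0.634, -0.668, 0.39, 0.282], [-0.004, 0.502, 0.865, 1.104], [0.0, 0.0, 0.0, 1.0]] [[560.0371977142513, 0.0, 317.80641795055], [0.0, 560.0371977142513, 241.5300986280375], [0.0, 0.0, 1.0]] ['frame', 'depth', 'camera_matrix', 'world_from_camera']
side [[0.885, 0.238, -0.4, 0.195], [-0.465, 0.476, -0.746, -0.916], [0.013, 0.847, 0.532, 0.632], [0.0, 0.0, 0.0, 1.0]] [[566.5082135698367, 0.0, 322.16380146174157], [0.0, 566.5082135698367, 239.46250854079287], [0.0, 0.0, 1.0]] ['frame', 'depth', 'camera_matrix', 'world_from_camera']
wrist [[0.388, -0.88, -0.274, 0.143], [0.922, 0.37, 0.117, 0.537], [-0.002, -0.298, 0.955, 0.384], [0.0, 0.0, 0.0, 1.0]] [[406.5530572548529, 0.0, 325.6031407155909], [0.0, 406.5530572548529, 233.32253664759682], [0.0, 0.0, 1.0]] ['frame', 'depth', 'camera_matrix', 'hand_eye', 'world_from_camera']
0.15
```

View pics/scene1.png

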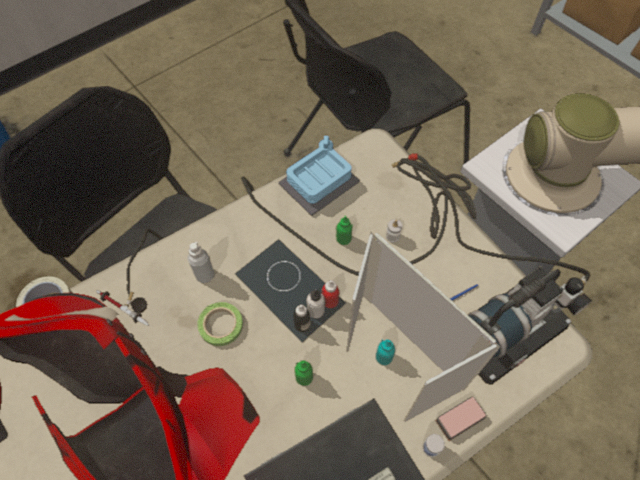

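View pics/side1.png

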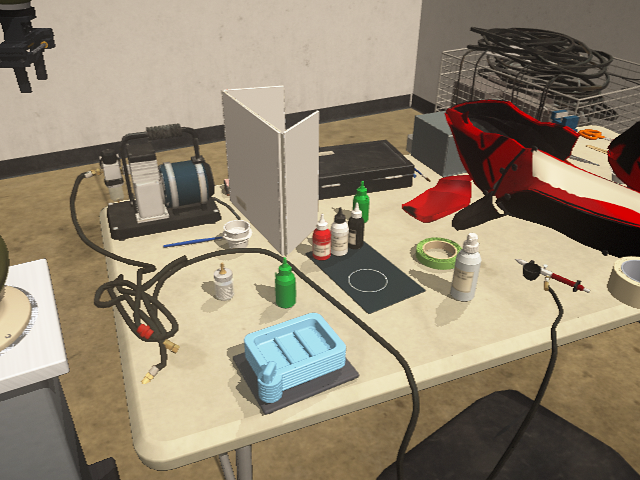

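View pics/wrist1.png

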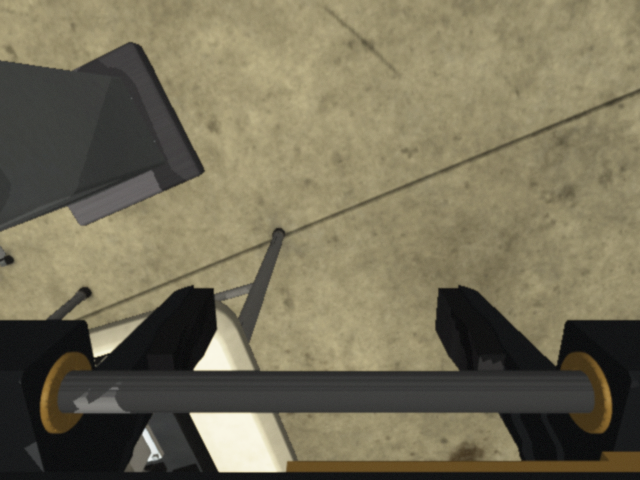

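The scene view shows the stack at about (320,175) with its grip at (325,143), the ring at (284,276), and the bottles near (317,303). A white folding screen stands between the arm and the mat. The side view shows the grip at (267,370). Next I measure these points.

```bash
python3 - <<'E'
from h import *
a=load('scene');b=load('side')
c1=cv2.resize(a['frame'][120:220,260:380],None,fx=6,fy=6,interpolation=cv2.INTER_CUBIC);cv2.imwrite('pics/c1.png',c1)
c2=cv2.resize(b['frame'][300:420,220:370],None,fx=5,fy=5,interpolation=cv2.INTER_CUBIC);cv2.imwrite('pics/c2.png',c2)
# blue masks
for f,n in((a,'scene'),(b,'side')):
    hsv=cv2.cvtColor(f['frame'],cv2.COLOR_BGR2HSV)
    m=cv2.inRange(hsv,(95,70,90),(112,255,255))
    k,l,st,ce=cv2.connectedComponentsWithStats(m)
    for i in range(1,k):
        if st[i,4]>300: print(n,st[i],ce[i])
# ring + mat
for uv in((284,276),):print('ring',onplane(a,uv,.003),depthpt(a,uv))
print('ring side',onplane(b,(368,281),.003))
# tray rim via depth: all blue pts near z
for f in(a,b):
    hsv=cv2.cvtColor(f['frame'],cv2.COLOR_BGR2HSV)
    m=cv2.inRange(hsv,(95,70,90),(112,255,255))
    v,u=np.nonzero(m);P=np.array([depthpt(f,(x,y)) for x,y in zip(u,v)])
    P=P[(abs(P[:,2]-.05)<.06)&(P[:,0]<.8)]
    print(len(P),np.histogram(P[:,2],np.arange(0,.11,.005)))
    t=P[P[:,2]>.063];print('high pts',len(t),t.mean(0),t.max(0))
# screen extents from depth: table map
f=b
for n,f in(('scene',a),('side',b)):
    v,u=np.mgrid[0:480:2,0:640:2]
    P=np.array([depthpt(f,(x,y)) for x,y in zip(u.ravel(),v.ravel())])
    ok=(f['depth'][v,u].ravel()>0)&(P[:,2]>.02)&(P[:,0]>.1)&(P[:,0]<.9)&(abs(P[:,1])<.6)
    P=P[ok]
    g=np.zeros((17,25))
    for p in P: 
        i=int((p[0]-.1)/.05);j=int((p[1]+.6)/.05)
        if i<17 and j<25:g[i,j]=max(g[i,j],p[2])
    print(n,'rows x from .1, cols y from .6 down to -.6 (cm)');
    for i in range(17):print('%.2f'%(.1+.05*i),' '.join('%3d'%round(100*z) for z in g[i,::-1][:24]))
E
```

```text
side [ 244  313  102   90 5178] [291.86655079 353.43433758]
ring [ 0.67684925 -0.19448404  0.003     ] [ 0.67625555 -0.19546202  0.00074025]
ring side [ 0.67673922 -0.20105834  0.003     ]
527 (array([  7,  37,   3,   0,   3,  15,  21,  26, 100,  83, 112,  89,  13,
         5,  10,   3,   0,   0,   0,   0,   0]), array([0.   , 0.005, 0.01 , 0.015, 0.02 , 0.025, 0.03 , 0.035, 0.04 ,
       0.045, 0.05 , 0.055, 0.06 , 0.065, 0.07 , 0.075, 0.08 , 0.085,
       0.09 , 0.095, 0.1  , 0.105]))
high pts 19 [ 0.4019896  -0.38361773  0.07141771] [ 0.41172819 -0.37622255  0.07862651]
5269 (array([  31,   80,    0,    0,   76,  202,  200,  228, 1698,  717,  583,
       1268,   39,   33,   94,   20,    0,    0,    0,    0,    0]), array([0.   , 0.005, 0.01 , 0.015, 0.02 , 0.025, 0.03 , 0.035, 0.04 ,
       0.045, 0.05 , 0.055, 0.06 , 0.065, 0.07 , 0.075, 0.08 , 0.085,
       0.09 , 0.095, 0.1  , 0.105]))
high pts 163 [ 0.39650697 -0.39295588  0.07138704] [ 0.40980941 -0.37744345  0.07660013]
scene rows x from .1, cols y from .6 down to -.6 (cm)
0.10   0   0   0   0   0   0   0   0   0   0   0   0
[... 2734 characters left out ...]
 0   0   0   0   0   0   0   0  26  24   0   0   0  26  10   7   0   0   0   0   0   0   0   0
0.65   0   0   0   0   0   0   0   0  26  26   0   0  26  26  10   8   0   0   0   0   0   0   0   0
0.70   0   0   0   0   0   0   0   0   0   0   6   0   0   0  10   6   0   0   0   0   0   0   0   0
0.75   0   0   0   0   0   0   0   0   6   6   6   0   9   8   0   0   0   0   9  12   0   0   0   0
0.80   0   0   0   0   0   0   0   6   6   6   6   0   0   0   0   0   2   0   0  13   0   0   0   0
0.85   0   0   0   0   0   0   0   6   6   6   6   6   0   0   0   0   0   0   0   0   0   0   0   0
0.90   0   0   0   0   0   0   0   0   0   0   0   0   0   0   0   0   0   0   0   0   0   0   0   0
```

View pics/c1.png

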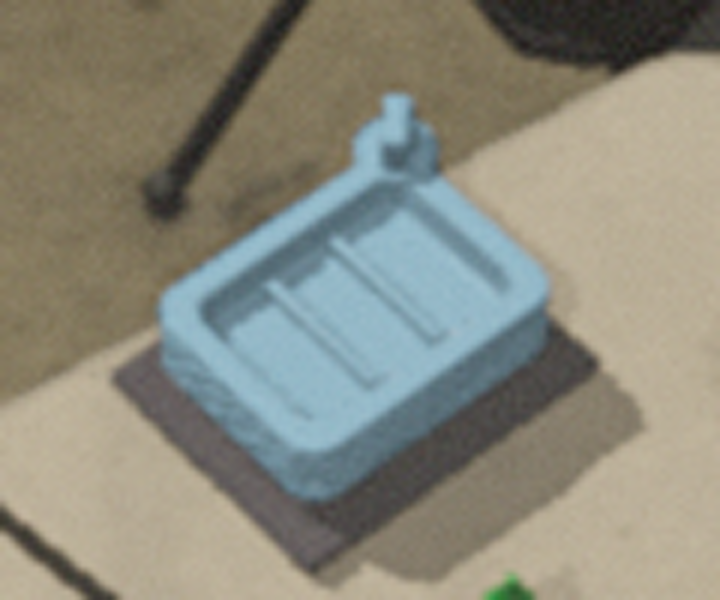

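View pics/c2.png

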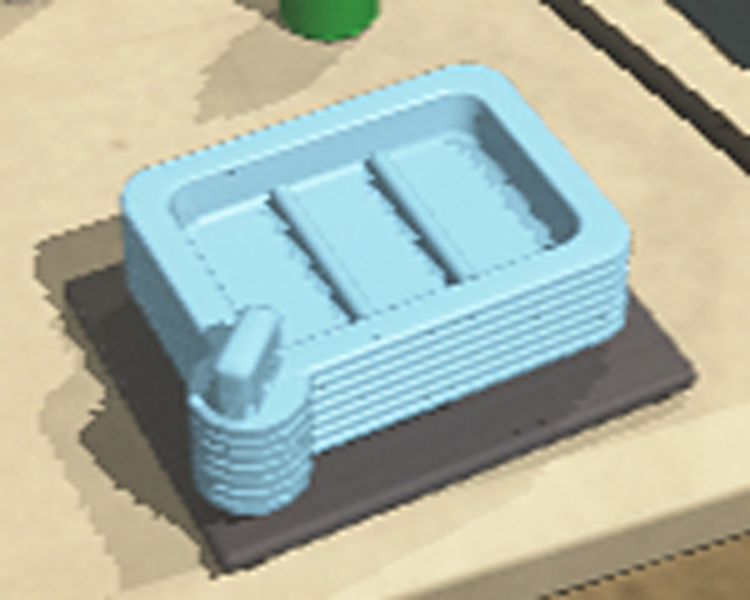

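```bash
python3 - <<'E'
from h import *
a=load('scene');b=load('side')
def line(f,off,s,p,q,z):
    P=[onplane(f,np.array(x)/s+off,z)[:2] for x in(p,q)]
    return np.array(P)
o=np.array((219.6+0.0,299.6));
# side edges, rim top z=.057
E={'far':((175,165),(440,72)),'near':((330,372),(600,268)),'right':((510,82),(615,205)),'left':((128,225),(180,330))}
L={}
for k,(p,q) in E.items():
    P=line(b,o,5,p,q,.057);L[k]=P;d=P[1]-P[0];print('side',k,P.round(4).tolist(),np.degrees(np.arctan2(d[1],d[0])).round(1))
o=np.array((259.6,119.6))
E={'A':((185,280),(350,175)),'B':((180,335),(280,430)),'C':((350,430),(520,320)),'D':((450,190),(530,255))}
for k,(p,q) in E.items():
    P=line(a,o,6,p,q,.057);d=P[1]-P[0];print('scene',k,P.round(4).tolist(),np.degrees(np.arctan2(d[1],d[0])).round(1))
# depth fit
for n,f in(('scene',a),('side',b)):
    v,u=np.mgrid[110:420,220:400]
    P=np.array([depthpt(f,(x,y)) for x,y in zip(u.ravel(),v.ravel())])
    m=(abs(P[:,2]-.057)<.006)&(P[:,0]>.35)&(P[:,0]<.6)&(P[:,1]<-.25)&(P[:,1]>-.48)
    Q=P[m];print(n,len(Q),Q[:,2].mean())
    # robust extents vs yaw
    best=[]
    for yaw in np.radians(np.arange(-45,45,1)):
        c,s=np.cos(yaw),np.sin(yaw);x=Q[:,0]*c+Q[:,1]*s;y=-Q[:,0]*s+Q[:,1]*c
        ex=np.percentile(x,[3,97]);ey=np.percentile(y,[3,97])
        best.append(((ex[1]-ex[0])*(ey[1]-ey[0]),np.degrees(yaw),ex,ey))
    w=min(best,key=lambda t:t[0]);yaw=np.radians(w[1]);cx,cy=w[2].mean(),w[3].mean()
    print('rect',w[1],np.diff(w[2]),np.diff(w[3]),cx*np.cos(yaw)-cy*np.sin(yaw),cx*np.sin(yaw)+cy*np.cos(yaw))
    G=P[(P[:,2]>.071)&(P[:,2]<.08)&(P[:,0]>.35)&(P[:,0]<.45)&(P[:,1]<-.33)&(P[:,1]>-.45)]
    print('griptop',len(G),G.mean(0));c=np.cov(G[:,:2].T);w_,V=np.linalg.eigh(c);print(V[:,1],np.degrees(np.arctan2(V[1,1],V[0,1])))
# ring
for n,f,bb in(('scene',a,(255,250,315,305)),('side',b,(335,260,400,302))):
    g=cv2.cvtColor(f['frame'],cv2.COLOR_BGR2GRAY);x0,y0,x1,y1=bb
    c=g[y0:y1,x0:x1]; m=c>100
    v,u=np.nonzero(m);W=np.array([onplane(f,(x+x0,y+y0),.003)[:2] for x,y in zip(u,v)])
    for it in range(6):
        A=np.c_[2*W,np.ones(len(W))];s=np.linalg.lstsq(A,(W**2).sum(1),rcond=None)[0];r=np.sqrt(s[2]+s[0]**2+s[1]**2)
        e=abs(np.hypot(*(W-s[:2]).T)-r);W=W[e<max(.004,np.percentile(e,90))]
    print('ring',n,s[:2],r,len(W))
# screen outline
v,u=np.mgrid[0:480,0:640]
for f in(a,b):
    P=np.array([depthpt(f,(x,y)) for x,y in zip(u[::2,::2].ravel(),v[::2,::2].ravel())])
    m=(P[:,2]>.12)&(P[:,2]<.3)&(P[:,0]>.5)&(P[:,0]<.75)&(abs(P[:,1])<.4)
    Q=P[m];print('screen',Q.min(0),Q.max(0))
E
```

```text
side far [[0.4132, -0.2972], [0.504, -0.2943]] 1.8
side near [[0.4193, -0.396], [0.506, -0.3941]] 1.2
side right [[0.5214, -0.3086], [0.523, -0.3728]] -88.6
side left [[0.3911, -0.3154], [0.3885, -0.3621]] -93.1
scene A [[0.5041, -0.3893], [0.421, -0.3889]] 179.7
scene B [[0.522, -0.3695], [0.5202, -0.3099]] 91.7
scene C [[0.4996, -0.293], [0.4158, -0.2914]] 178.9
scene D [[0.3952, -0.3577], [0.392, -0.3129]] 94.1
scene 959 0.056545703648147455
rect 2.0 [0.12937732] [0.09953283] 0.45805289500351437 -0.34160956160176653
griptop 40 [ 0.40048446 -0.38631905  0.07484023]
[0.70385762 0.71034108] 45.26267358233889
side 2042 0.055766680683441254
rect 5.0 [0.1367205] [0.10181559] 0.4517284291222049 -0.34607209917844733
griptop 124 [ 0.39783501 -0.3908823   0.07387418]
[-0.71028234 -0.7039169 ] -135.25789172455853
ring scene [ 0.68318372 -0.19585085] 0.07646654065630802 348
ring side [ 0.68719196 -0.21063802] 0.07681157840236268 203
screen [ 0.55736809 -0.05729892  0.12010872] [0.69138325 0.22927084 0.267347  ]
screen [ 0.55496627 -0.06157922  0.12004323] [0.69232106 0.22879584 0.26370886]
```

Fused estimates from the two views:

| Item | Estimate |
|---|---|
| Tray yaw | about 181° |
| Tray centre | (.457, -.343) |
| Grip | about (.398, -.389) |
| Ring | (.677, -.198) |

The tool always points down, so the tray has to hinge in a light pinch while it peels. I raise and spin the tool first, then travel.

Call:
{"method": "servo_tool", "body": {
  "plan": [
    [[-0.09,-0.009,0,0,0.0236],[-0.09,-0.009,0,0,0.0236],[-0.09,-0.009,0,0,0.0236],[-0.09,-0.009,0,0,0.0236],[-0.09,-0.009,0,0,0.0236],[-0.09,-0.009,0,0,0.0236],[-0.09,-0.009,0,0,0.0236],[-0.09,-0.009,0,0,0.0236],[-0.09,-0.009,0,0,0.0236],[-0.09,-0.009,0,0,0.0236],[-0.09,-0.009,0,0,0.0236],[-0.09,-0.009,0,0,0.0236],[-0.09,-0.009,0,0,0.0236]]
  ]
}}

```text
clock: 1.45
eef_pos: [0.214, 0.5065, 0.3404]
orientation: [0.596, 1.487, -0.597]
ft_force: [0.4, 0.3, -0.0]
finger_gap: 0.0401
```

Call:
{"method": "servo_tool", "body": {
  "plan": [
    [[-0.09,0,-0.0215,0.0527,0],[-0.09,0,-0.0215,0.0527,0],[-0.09,0,-0.0215,0.0527,0],[-0.09,0,-0.0215,0.0527,0],[-0.09,0,-0.0215,0.0527,0],[-0.09,0,-0.0215,0.0527,0],[-0.09,0,-0.0215,0.0527,0],[-0.09,0,-0.0215,0.0527,0],[-0.09,0,-0.0215,0.0527,0],[-0.09,0,-0.0215,0.0527,0],[-0.09,0,-0.0215,0.0527,0]]
  ]
}}

```text
clock: 2.55
eef_pos: [0.4216, 0.0488, 0.3403]
orientation: [0.592, 1.489, -0.592]
ft_force: [0.7, 0.3, 0.0]
finger_gap: 0.0401
```

Call:
{"method": "servo_tool", "body": {
  "plan": [
    [[-0.09,0,-0.0418,0.0358,0],[-0.09,0,-0.0418,0.0358,0],[-0.09,0.02,-0.0418,0.0358,0],[-0.09,0.02,-0.0418,0.0358,0],[-0.09,0.02,-0.0418,0.0358,0],[-0.09,0.025,-0.0418,0.0358,0],[-0.09,0.025,-0.0418,0.0358,0],[-0.09,0.025,-0.0418,0.0358,0],[-0.09,0.025,-0.0418,0.0358,0],[-0.09,0.025,-0.0418,0.0358,0],[-0.09,0.015,0,0,0],[-0.09,0,0,0,0]]
  ]
}}

```text
clock: 3.75
eef_pos: [0.3993, -0.3889, 0.1782]
orientation: [0.595, 1.492, -0.591]
ft_force: [-0.0, 0.6, -0.3]
finger_gap: 0.0397
```

```bash
python3 - <<'E'
from h import *
s=robot.read_state();M=R.from_rotvec(s['orientation']).as_matrix();print(s['eef_pos'],M.round(3).tolist(),s['joint_positions'])
f=grab('wrist','wrist2.png'); grab('side','side2.png')
print(proj(f,np.array([.397,-.390,.075])))
E
```

```text
[ 0.39929484 -0.38888049  0.17821327] [[-0.002, 0.688, 0.726], [0.004, 0.726, -0.688], [-1.0, 0.001, -0.004]] [-9.84651526e-01  4.53339450e-01  1.38689298e+00  1.44276283e-04
  1.30598812e+00 -2.26626949e-01]
[324.21716905 240.58143539]
```

View pics/wrist2.png

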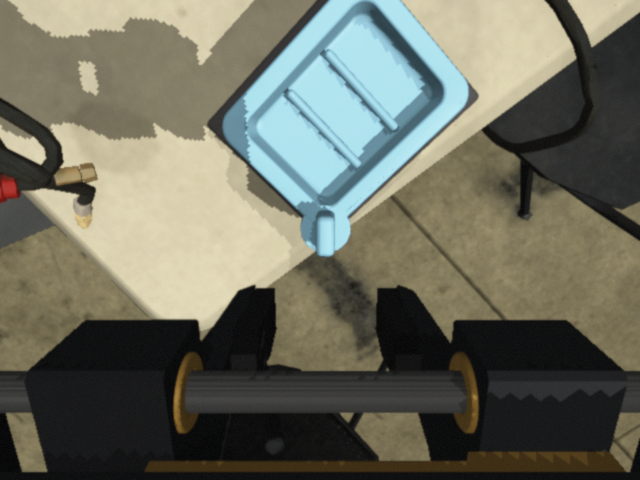

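View pics/side2.png

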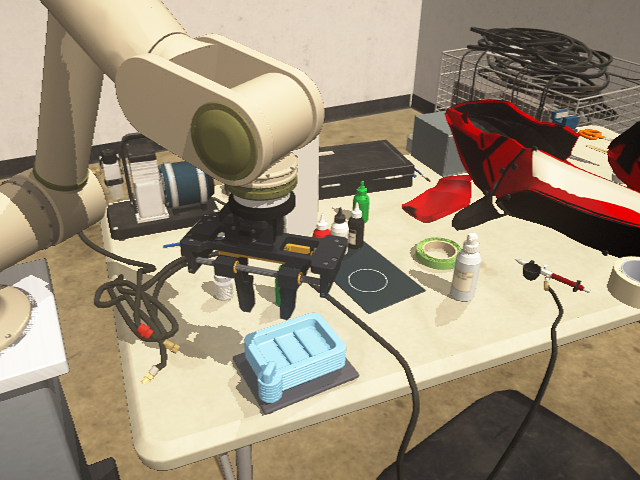

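```bash
python3 - <<'E'
from h import *
f=load('wrist')
cv2.imwrite('pics/c3.png',cv2.resize(f['frame'][190:270,285:365],None,fx=7,fy=7,interpolation=cv2.INTER_CUBIC))
P=np.array([[*depthpt(f,(x,y)),x,y] for y in range(190,270) for x in range(285,365)])
G=P[(P[:,2]>.069)&(P[:,2]<.085)]
print(len(G),G.mean(0),G.min(0),G.max(0))
s=robot.read_state();M=R.from_rotvec(s['orientation']).as_matrix()
L=(G[:,:3]-s['eef_pos'])@M;print('tool',L.mean(0),L.min(0),L.max(0))
c=np.cov(G[:,:2].T);w,V=np.linalg.eigh(c);print(np.degrees(np.arctan2(V[1,1],V[0,1])))
# rim points heights
Q=P[(P[:,2]>.05)&(P[:,2]<.064)];print(np.median(Q[:,2]))
# tray rect using wrist depth
P=np.array([depthpt(f,(x,y)) for y in range(0,270,2) for x in range(200,500,2)])
Q=P[(abs(P[:,2]-.057)<.004)].astype(np.float32)
for yaw in(0,1,2,3,4):
    t=np.radians(yaw);x=Q[:,0]*np.cos(t)+Q[:,1]*np.sin(t);y=-Q[:,0]*np.sin(t)+Q[:,1]*np.cos(t)
    print(yaw,np.percentile(x,[2,98]),np.percentile(y,[2,98]))
E
```

```text
759 [ 3.99509668e-01 -3.88032766e-01  7.42161511e-02  3.24974967e+02
  2.35299078e+02] [ 3.86817134e-01 -4.00567199e-01  6.90938062e-02  3.16000000e+02
  2.14000000e+02] [ 4.10905556e-01 -3.76196994e-01  7.66793278e-02  3.34000000e+02
  2.56000000e+02]
tool [ 0.10653789 -0.00034927 -0.00068824] [ 0.1040731  -0.01463697 -0.00644406] [0.11166112 0.01215966 0.00507265]
46.41343207212872
0.05673935936996999
0 [0.3919463  0.52188575] [-0.39411954 -0.29313486]
1 [0.38526553 0.51580497] [-0.40112436 -0.30096162]
2 [0.37848388 0.50952228] [-0.40814072 -0.308657  ]
3 [0.3715842 0.503084 ] [-0.41594063 -0.31618064]
4 [0.36457436 0.49645678] [-0.42389791 -0.32341889]
```

View pics/c3.png

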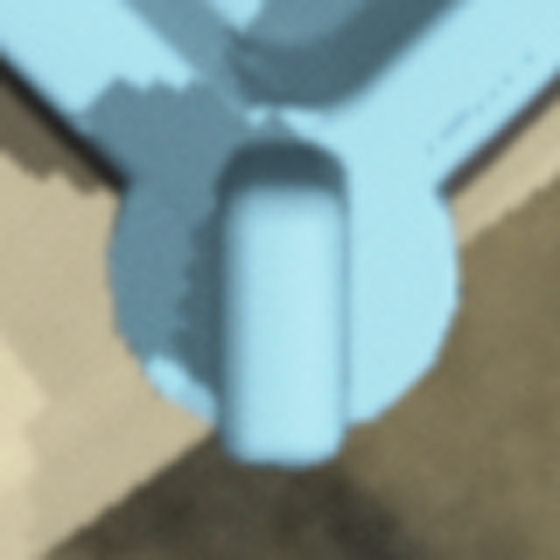

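Call:
{"method": "servo_tool", "body": {
  "plan": [
    [[-0.09,0.03,0,-0.0009,0],[-0.09,0.04,0,0,0],[-0.09,0.035,0,0,0],[-0.09,0.018,0,0,0],[-0.09,0.0095,0,0,0],[-0.09,0,0,0,0],[-0.09,0,0,0,0]]
  ],
  "force": 8
}}

```text
clock: 4.55
eef_pos: [0.4001, -0.3887, 0.0756]
orientation: [0.59, 1.487, -0.592]
ft_force: [0.4, -0.8, -0.3]
finger_gap: 0.0401
```

Call:
{"method": "servo_tool", "body": {
  "plan": [
    [[-1,0,0,0,0],[-1,0,0,0,0],[-1,0,0,0,0],[-1,0,0,0,0],[-1,0,0,0,0]]
  ],
  "force": 8
}}

```text
clock: 5.05
eef_pos: [0.3994, -0.3885, 0.0746]
orientation: [0.592, 1.489, -0.592]
ft_force: [-1.3, 1.8, 3.8]
finger_gap: 0.0117
```

```bash
python3 - <<'E'
from h import *
print(robot.read_state()['eef_pos'],robot.read_state()['finger_gap'])
f=grab('side');cv2.imwrite('pics/s3.png',cv2.resize(f['frame'][200:420,190:400],None,fx=2.7,fy=2.7))
E
```

```text
[ 0.39944846 -0.38853195  0.07457627] 0.011672329346628287
```

View pics/s3.png

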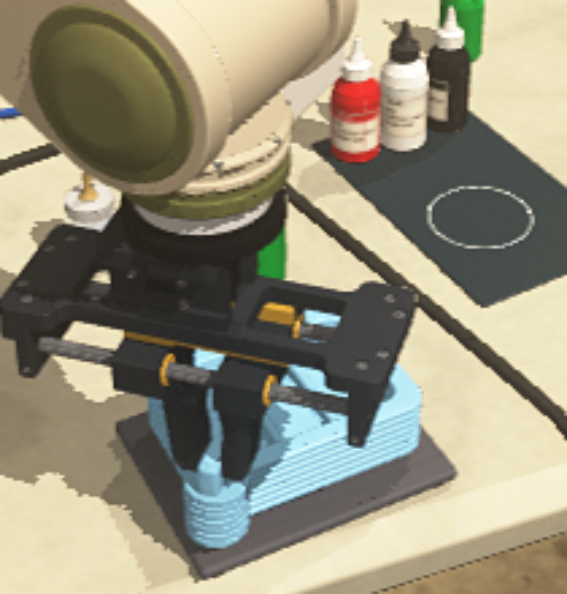

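The pinch holds (gap 11.7 mm, block 12 mm). I start the peel along the arc about the heel.

Call:
{"method": "servo_tool", "body": {
  "plan": [
    [[-1,-0.0048,0.0008,0,0],[-1,-0.0048,0.0008,0,0],[-1,-0.0048,0.0009,0,0],[-1,-0.0048,0.0009,0,0],[-1,0,0,0,0]]
  ],
  "force": 8
}}

```text
clock: 5.6
eef_pos: [0.4014, -0.3869, 0.0904]
orientation: [0.591, 1.488, -0.592]
ft_force: [-3.8, -1.0, 0.1]
finger_gap: 0.0118
```

```bash
cat >> h.py <<'E'
def look(tag):
    s=robot.read_state();print(s['clock'],s['eef_pos'],s['ft_force'].round(1),s['finger_gap'])
    f=grab('side');g=grab('scene')
    A=cv2.resize(f['frame'][290:420,220:380],None,fx=2.5,fy=2.5,interpolation=cv2.INTER_CUBIC)
    B=cv2.resize(g['frame'][110:240,250:410],None,fx=2.5,fy=2.5,interpolation=cv2.INTER_CUBIC)
    cv2.imwrite('pics/%s.png'%tag,np.hstack([A,B])) 
def trayplane(box=(.36,.56,-.44,-.27),zr=(.05,.16)):
    # fit plane to rim/floor blue pts
    for n in('side','scene'):
        f=load(n);hsv=cv2.cvtColor(f['frame'],cv2.COLOR_BGR2HSV);m=cv2.inRange(hsv,(92,40,80),(115,255,255))
        v,u=np.nonzero(m);P=np.array([depthpt(f,(x,y)) for x,y in zip(u,v)])
        P=P[(P[:,0]>box[0])&(P[:,0]<box[1])&(P[:,1]>box[2])&(P[:,1]<box[3])&(P[:,2]>zr[0])&(P[:,2]<zr[1])]
        best=None;rng=np.random.default_rng(0)
        for _ in range(400):
            q=P[rng.choice(len(P),3,False)];A=np.c_[q[:,:2],np.ones(3)]
            if abs(np.linalg.det(A))<1e-5: continue
            c=np.linalg.solve(A,q[:,2])
            if np.hypot(c[0],c[1])>.8: continue
            k=(abs(P[:,:2]@c[:2]+c[2]-P[:,2])<.0025)
            if best is None or k.sum()>best.sum():best=k
        q=P[best];c=np.linalg.lstsq(np.c_[q[:,:2],np.ones(len(q))],q[:,2],rcond=None)[0]
        heel=np.array([.457+.060,-.3425+.045])
        print(n,'n',len(q),'/',len(P),'tilt',np.arctan(np.hypot(*c[:2])).round(3),'slopes along45/across',((c[0]+c[1])/2**.5).round(3),((c[0]-c[1])/2**.5).round(3),'heel z',(heel@c[:2]+c[2]).round(4))
E
python3 -c "
from h import *
look('p1');trayplane()"
```

```text
5.6 [ 0.40142856 -0.38690211  0.09044656] [-3.8 -1.   0.1] 0.01178464636907975
side n 838 / 1960 tilt 0.006 slopes along45/across -0.004 0.004 heel z 0.051
scene n 611 / 1887 tilt 0.046 slopes along45/across -0.046 -0.0 heel z 0.0491
```

View pics/p1.png

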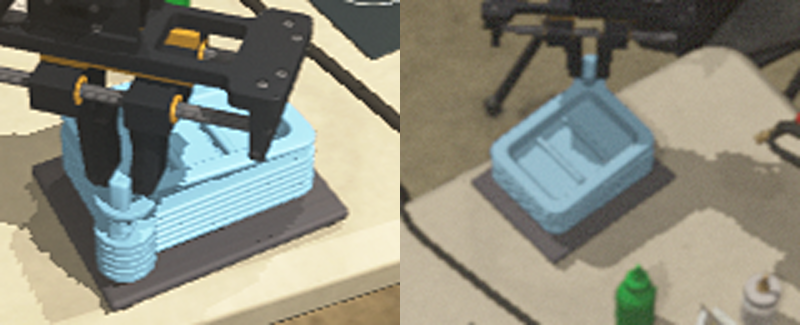

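```bash
python3 - <<'E'
from h import *
f=load('side');g=load('scene')
A=cv2.resize(f['frame'][340:410,235:305],None,fx=5.5,fy=5.5,interpolation=cv2.INTER_CUBIC)
B=cv2.resize(g['frame'][115:185,295:365],None,fx=5.5,fy=5.5,interpolation=cv2.INTER_CUBIC)
cv2.imwrite('pics/p1z.png',np.hstack([A,B]))
for z in(.075,.0825,.09):print(z,proj(f,np.array([.4,-.388,z])),proj(g,np.array([.4,-.388,z])))
E
```

```text
0.075 [269.965592   365.39639073] [325.00565429 139.70093121]
0.0825 [269.76376124 361.3680994 ] [325.02963012 137.60839304]
0.09 [269.55982367 357.29775872] [325.0538421  135.49524468]
```

View pics/p1z.png

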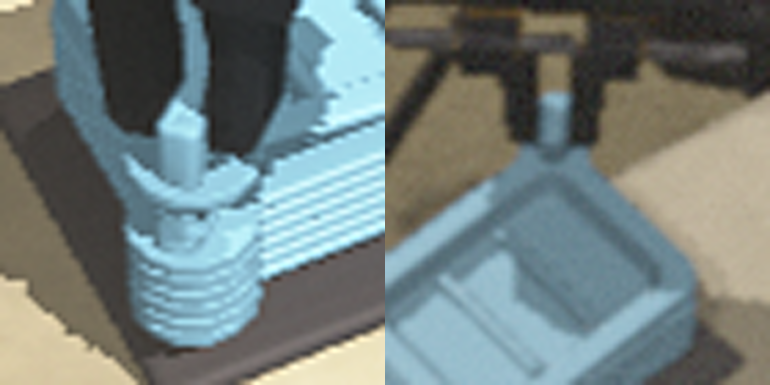

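The corner is up about 14 mm with the heel still down, and the pinch has not slipped. I continue with a lighter grip so the tray keeps hinging.

Call:
{"method": "servo_tool", "body": {
  "plan": [
    [[-1,-0.0047,0.0009,0,0],[-1,-0.0047,0.0009,0,0],[-1,-0.0047,0.001,0,0],[-1,-0.0047,0.001,0,0],[-1,0,0,0,0]]
  ],
  "force": 5
}}

```text
clock: 6.2
eef_pos: [0.4039, -0.3845, 0.1054]
orientation: [0.591, 1.487, -0.592]
ft_force: [-0.4, 0.0, 0.4]
finger_gap: 0.0123
```

```bash
python3 -c "
from h import *
look('p2');trayplane()"
```

```text
6.2 [ 0.40389107 -0.38448968  0.10542835] [-0.4  0.   0.4] 0.01234119389656674
side n 828 / 2728 tilt 0.124 slopes along45/across 0.076 -0.099 heel z 0.0615
scene n 769 / 2359 tilt 0.182 slopes along45/across -0.184 0.01 heel z 0.0488
```

View pics/p2.png

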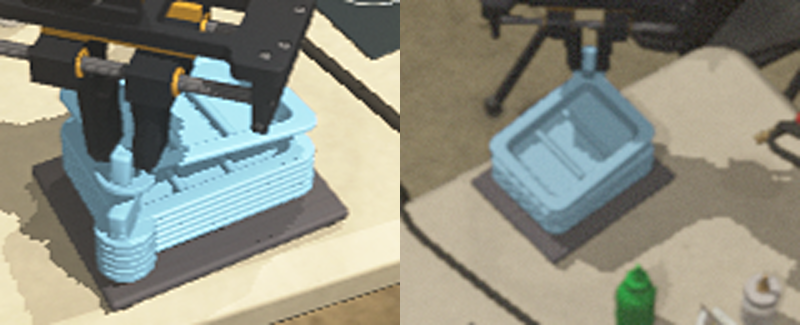

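The tilt is now about 0.18 rad with the heel down and the stack unmoved.

Call:
{"method": "servo_tool", "body": {
  "plan": [
    [[-1,-0.0045,0.0016,0,0],[-1,-0.0045,0.0017,0,0],[-1,-0.0045,0.0018,0,0],[-1,-0.0045,0.0019,0,0],[-1,0,0,0,0]]
  ],
  "force": 4
}}

```text
clock: 6.8
eef_pos: [0.4076, -0.3804, 0.1198]
orientation: [0.591, 1.488, -0.592]
ft_force: [-0.4, 1.3, -0.7]
finger_gap: 0.0119
```

```bash
python3 -c "
from h import *
look('p3');trayplane()"
```

```text
6.8 [ 0.40763122 -0.38036829  0.11978104] [-0.4  1.3 -0.7] 0.011859965827075759
side n 968 / 3023 tilt 0.001 slopes along45/across -0.0 0.001 heel z 0.0515
scene n 683 / 2494 tilt 0.158 slopes along45/across -0.157 -0.028 heel z 0.0641
```

View pics/p3.png

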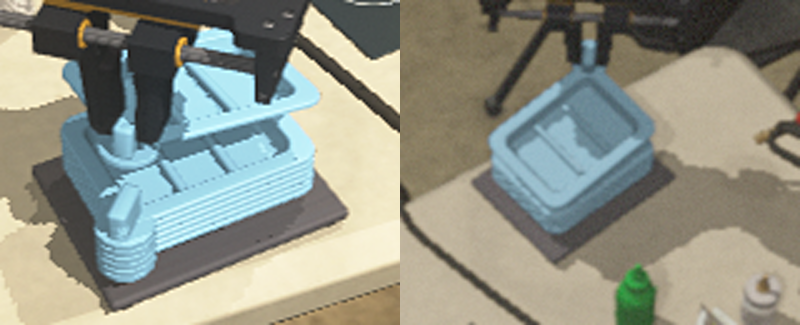

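```bash
python3 - <<'E'
from h import *
f=load('side');g=load('scene')
A=cv2.resize(f['frame'][305:375,285:355],None,fx=5.5,fy=5.5,interpolation=cv2.INTER_CUBIC)
B=cv2.resize(g['frame'][145:215,275:345],None,fx=5.5,fy=5.5,interpolation=cv2.INTER_CUBIC)
cv2.imwrite('pics/p3z.png',np.hstack([A,B]))
hsv=cv2.cvtColor(g['frame'],cv2.COLOR_BGR2HSV);m=cv2.inRange(hsv,(92,40,80),(115,255,255))
v,u=np.nonzero(m);P=np.array([depthpt(g,(x,y)) for x,y in zip(u,v)])
P=P[(P[:,0]<.58)&(P[:,1]<-.25)&(P[:,2]>.03)]
c=np.array([.457,-.3425]);s=(P[:,:2]-c)@np.array([1,1])/2**.5;
for lo in np.arange(-.08,.09,.01):
    k=(s>lo)&(s<lo+.01)
    if k.sum()>3:print(round(lo+.005,3),k.sum(),np.percentile(P[k,2],[5,25,50,75,90,98]).round(3))
E
```

```text
-0.075 11 [0.118 0.119 0.119 0.121 0.123 0.123]
-0.065 23 [0.097 0.102 0.12  0.12  0.122 0.122]
-0.055 85 [0.097 0.1   0.103 0.117 0.123 0.137]
-0.045 129 [0.082 0.088 0.096 0.099 0.101 0.115]
-0.035 161 [0.08  0.083 0.087 0.096 0.098 0.101]
-0.025 175 [0.078 0.081 0.086 0.093 0.096 0.099]
-0.015 241 [0.073 0.078 0.081 0.089 0.094 0.098]
-0.005 264 [0.049 0.075 0.078 0.087 0.092 0.095]
0.005 275 [0.045 0.074 0.077 0.084 0.09  0.092]
0.015 295 [0.043 0.071 0.075 0.082 0.089 0.092]
0.025 271 [0.035 0.053 0.072 0.077 0.087 0.089]
0.035 253 [0.036 0.052 0.07  0.082 0.086 0.089]
0.045 204 [0.035 0.052 0.069 0.081 0.084 0.086]
0.055 159 [0.034 0.05  0.067 0.081 0.083 0.085]
0.065 154 [0.033 0.049 0.057 0.08  0.082 0.084]
0.075 130 [0.032 0.044 0.055 0.078 0.079 0.082]
0.085 13 [0.074 0.075 0.076 0.078 0.079 0.08 ]
```

View pics/p3z.png

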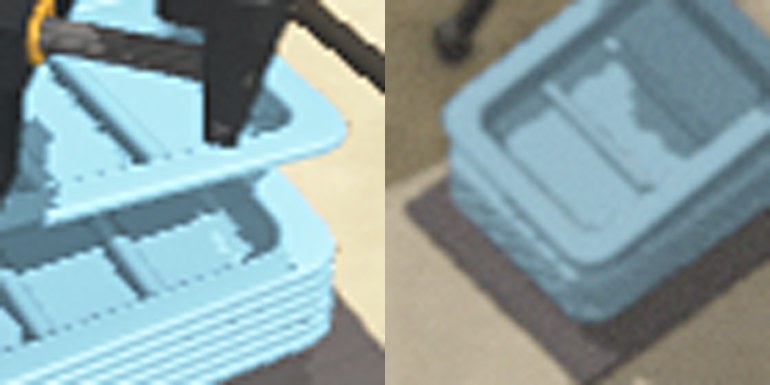

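```bash
python3 - <<'E'
from h import *
o=[]
for n in('p1','p2','p3'):
    im=cv2.imread('pics/%s.png'%n); o.append(cv2.resize(im[150:260,500:600],None,fx=2.6,fy=2.6,interpolation=cv2.INTER_CUBIC))
cv2.imwrite('pics/cmp.png',np.hstack(o))
g=load('scene')
for z in(.052,.057,.062,.067,.077):
    print(z,(proj(g,np.array([.5195,-.295,z]))-[250,110])*2.5)
E
```

```text
0.052 [151.5834702  216.32482806]
0.057 [151.50287721 213.17779522]
0.062 [151.42173423 210.0092856 ]
0.067 [151.34003559 206.8190786 ]
0.077 [151.17494837 200.37267483]
```

View pics/cmp.png

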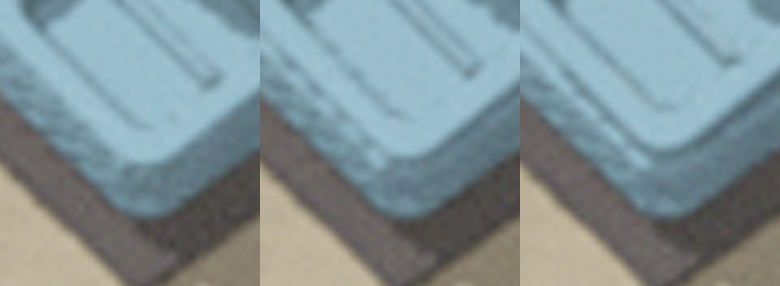

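The depth profile shows the heel has now come up with the grip at a tilt of about 0.16 rad. At 4 N the pinch is stiffer than the tray's weight. I will try the lightest grip so it droops back onto the stack.

Call:
{"method": "servo_tool", "body": {
  "plan": [
    [[-1,0,0,0,0],[-1,0.005,0,0,0],[-1,-0.005,0,0,0],[-1,0,0,0,0]]
  ],
  "force": 3
}}

```text
clock: 7.3
eef_pos: [0.4074, -0.3805, 0.1195]
orientation: [0.592, 1.488, -0.592]
ft_force: [-0.4, 0.2, -0.7]
finger_gap: 0.0115
```

```bash
cat >> h.py <<'E'
def prof(n='scene'):
    g=load(n);hsv=cv2.cvtColor(g['frame'],cv2.COLOR_BGR2HSV);m=cv2.inRange(hsv,(92,40,80),(115,255,255))
    v,u=np.nonzero(m);P=np.array([depthpt(g,(x,y)) for x,y in zip(u,v)])
    P=P[(P[:,0]<.58)&(P[:,1]<-.25)&(P[:,2]>.03)]
    c=np.array([.457,-.3425]);s=(P[:,:2]-c)@np.array([1,1])/2**.5;X=[]
    for lo in np.arange(-.02,.085,.005):
        k=(s>lo)&(s<lo+.005)
        if k.sum()>8:X.append((lo+.0025,np.percentile(P[k,2],92)))
    X=np.array(X);p=np.polyfit(X[:,0],X[:,1],1);print(n,'rim slope',p[0].round(3),'heel z at s=.078',np.polyval(p,.078).round(4),'resid',(X[:,1]-np.polyval(p,X[:,0])).std().round(4))
E
python3 - <<'E'
from h import *
prof()
look('p4');prof();prof('side')
E
```

```text
scene rim slope -0.157 heel z at s=.078 0.0793 resid 0.0006
7.3 [ 0.40740503 -0.38050178  0.11946036] [-0.4  0.2 -0.7] 0.01154767297841808
scene rim slope -0.244 heel z at s=.078 0.0662 resid 0.0008
side rim slope -0.301 heel z at s=.078 0.0598 resid 0.0027
```

View pics/p4.png

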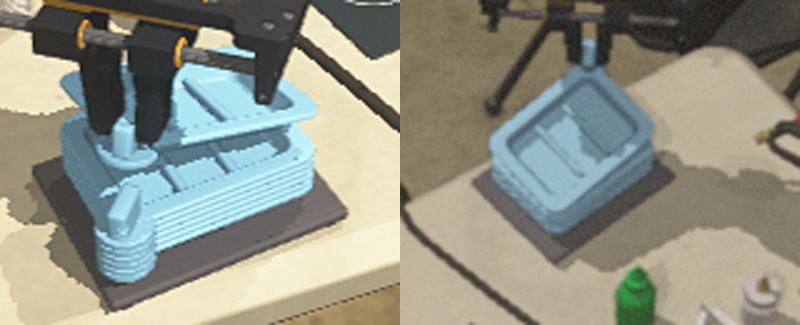

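At 3 N it droops: the tilt went from 0.157 to 0.244. I continue.

Call:
{"method": "servo_tool", "body": {
  "plan": [
    [[-1,0.005,0,0,0],[-1,-0.005,0,0,0],[-1,0.005,0,0,0],[-1,-0.005,0,0,0],[-1,0,0,0,0],[-1,0,0,0,0]]
  ],
  "force": 3
}}

```text
clock: 8.0
eef_pos: [0.4074, -0.3804, 0.1193]
orientation: [0.592, 1.488, -0.592]
ft_force: [-0.4, -0.1, 0.1]
finger_gap: 0.0116
```

```bash
python3 - <<'E'
from h import *
look('p5');prof();prof('side')
E
```

```text
8.0 [ 0.40739164 -0.38038821  0.11931695] [-0.4 -0.1  0.1] 0.011591975755795868
scene rim slope -0.276 heel z at s=.078 0.0619 resid 0.0008
side rim slope -0.338 heel z at s=.078 0.0554 resid 0.0013
```

View pics/p5.png

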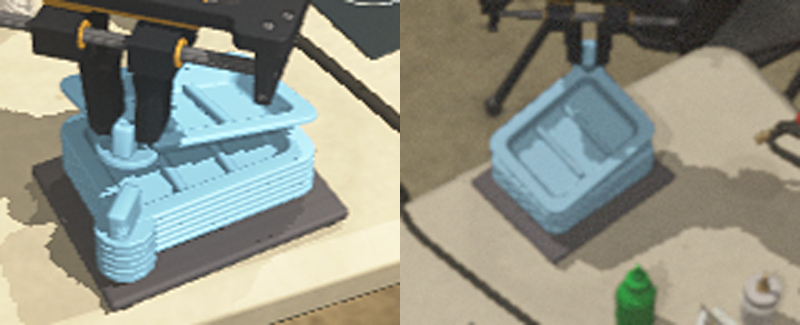

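The heel is back on the stack at about 0.29 rad. I turn it up a little further at 3 N.

Call:
{"method": "servo_tool", "body": {
  "plan": [
    [[-1,-0.003,0.0012,0,0],[-1,-0.003,0.0012,0,0],[-1,-0.003,0.0012,0,0],[-1,-0.003,0.0012,0,0],[-1,0.005,0,0,0],[-1,-0.005,0,0,0],[-1,0.005,0,0,0],[-1,-0.005,0,0,0],[-1,0,0,0,0],[-1,0,0,0,0]]
  ],
  "force": 3
}}

```text
clock: 9.1
eef_pos: [0.41, -0.3776, 0.1289]
orientation: [0.592, 1.488, -0.592]
ft_force: [-0.8, 0.7, -0.7]
finger_gap: 0.0118
```

```bash
python3 - <<'E'
from h import *
look('p6');prof();prof('side')
E
```

```text
9.1 [ 0.40999062 -0.37761082  0.12888101] [-0.8  0.7 -0.7] 0.011794664312018
scene rim slope -0.336 heel z at s=.078 0.0635 resid 0.0006
side rim slope -0.34 heel z at s=.078 0.061 resid 0.0005
```

View pics/p6.png

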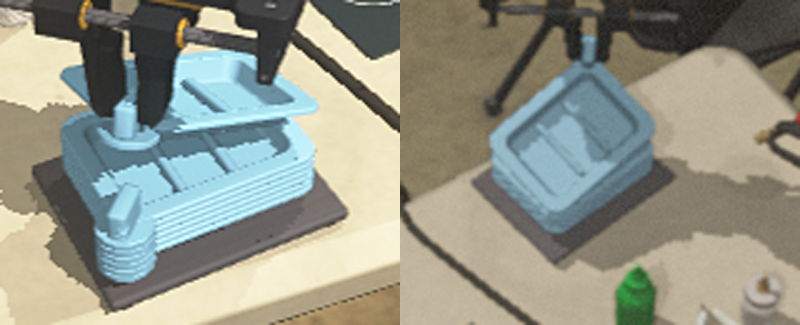

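The tilt is about 0.33 rad with the heel essentially on the stack. Before lifting clear I check obstacle positions and the ring.

```bash
python3 - <<'E'
from h import *
out={}
for n in('side','scene'):
    f=load(n);hsv=cv2.cvtColor(f['frame'],cv2.COLOR_BGR2HSV)
    m=cv2.inRange(hsv,(50,120,40),(80,255,255))
    k,l,st,ce=cv2.connectedComponentsWithStats(m)
    for i in range(1,k):
        if st[i,4]>60:
            v,u=np.nonzero(l==i);P=np.array([depthpt(f,(x,y)) for x,y in zip(u,v)])
            print(n,'green',st[i],np.median(P,0).round(3),P.max(0).round(3),P.min(0).round(3))
    P=np.array([depthpt(f,(x,y)) for y in range(480) for x in range(640)])
    k=(P[:,2]>.03)&(P[:,2]<.115)&(P[:,0]>.6)&(P[:,0]<.78)&(P[:,1]>-.16)&(P[:,1]<-.03)
    print('bottles',P[k].min(0).round(3),P[k].max(0).round(3))
    # mat dark mask
    m=((hsv[...,2]<75)&(hsv[...,1]<120)).ravel()&(abs(P[:,2]-.003)<.008)&(P[:,0]>.58)&(P[:,0]<.8)&(P[:,1]<.0)&(P[:,1]>-.32)
    uv=np.array([[x,y] for y in range(480) for x in range(640)])[m]
    W=np.array([onplane(f,q,.003)[:2] for q in uv]).astype(np.float32)
    print('mat',cv2.minAreaRect(W),np.percentile(W,[1,99],axis=0).round(3))
    # ring: bright pixels within mat, radius<50mm
    g=cv2.cvtColor(f['frame'],cv2.COLOR_BGR2GRAY);bx=(.677,-.198)
    pts=[]
    for y in range(480):
        for x in range(640):
            if g[y,x]>95:
                w=onplane(f,(x,y),.003)[:2]
                if .028<np.hypot(*(w-bx))<.046:pts.append(w)
    W=np.array(pts)
    for _ in range(8):
        s=np.linalg.lstsq(np.c_[2*W,np.ones(len(W))],(W**2).sum(1),rcond=None)[0];r=np.sqrt(s[2]+s[:2]@s[:2])
        e=abs(np.hypot(*(W-s[:2]).T)-r);W=W[e<.004]
    print(n,'ring',s[:2],r,len(W))
E
```

```text
side green [353 181  16  42 349] [ 0.781 -0.005  0.056] [0.849 0.113 0.632] [ 0.195 -0.916  0.003]
bottles [ 0.614 -0.11   0.03 ] [ 0.731 -0.031  0.106]
mat ((0.6662449836730957, -0.18628369271755219), (0.16489364206790924, 0.2514961063861847), 4.077813148498535) [[ 0.59  -0.309]
 [ 0.751 -0.067]]
side ring [ 0.67764266 -0.19701954] 0.035786886133781566 139
scene green [337 217  15  27 202] [ 0.523 -0.179  0.062] [0.966 0.282 1.104] [ 0.504 -0.195  0.009]
scene green [295 361  17  19 202] [0.789 0.013 0.066] [0.801 0.026 0.097] [ 0.77  -0.002  0.047]
bottles [ 0.601 -0.102  0.03 ] [ 0.735 -0.031  0.106]
mat ((0.6622655987739563, -0.1814533919095993), (0.17116300761699677, 0.24608218669891357), 4.001444339752197) [[ 0.582 -0.277]
 [ 0.745 -0.056]]
scene ring [ 0.6773083  -0.19656331] 0.035916458692758974 231
```

```bash
python3 - <<'E'
from h import *
f=load('scene')
cv2.imwrite('pics/mat.png',cv2.resize(f['frame'][170:345,235:375],None,fx=4,fy=3.4,interpolation=cv2.INTER_CUBIC))
P=np.array([depthpt(f,(x,y)) for y in range(170,345) for x in range(235,375)])
fr=f['frame'][170:345,235:375].reshape(-1,3).max(1)
k=(fr<70)&(P[:,2]>.009)&(P[:,2]<.06)
for x in np.arange(.5,.8,.02):
    q=P[k&(abs(P[:,0]-x)<.01)&(P[:,1]<-.1)]
    if len(q):print(round(x,2),len(q),q[:,1].min().round(3),q[:,1].max().round(3),q[:,2].max().round(3))
for uv in((248,185),(265,205),(275,218),(290,235),(310,250),(330,263)):print(uv,onplane(f,uv,.01).round(3))
E
```

```text
0.56 14 -0.142 -0.1 0.025
0.58 36 -0.223 -0.121 0.02
0.6 39 -0.464 -0.233 0.017
0.62 7 -0.406 -0.352 0.016
(248, 185) [ 0.597 -0.44   0.01 ]
(265, 205) [ 0.6   -0.367  0.01 ]
(275, 218) [ 0.603 -0.324  0.01 ]
(290, 235) [ 0.605 -0.265  0.01 ]
(310, 250) [ 0.594 -0.206  0.01 ]
(330, 263) [ 0.581 -0.152  0.01 ]
```

View pics/mat.png

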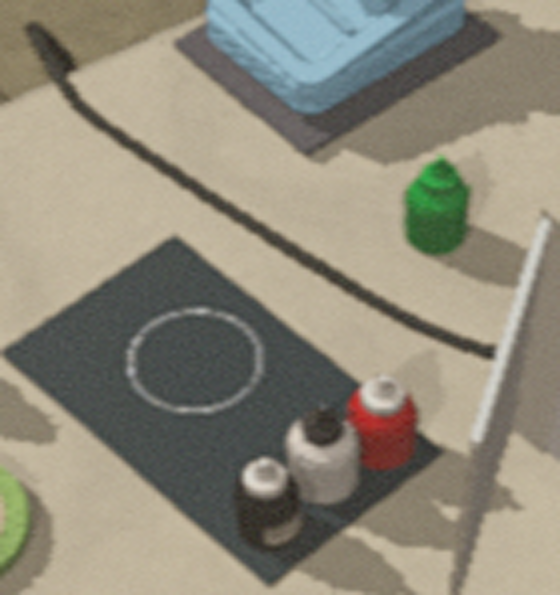

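The ring is at (.6775, -.1968) in both views. The top tray is peeled to about 0.33 rad, so I grip firmly and lift it straight off.

Call:
{"method": "servo_tool", "body": {
  "plan": [
    [[-1,0,0,0,0],[-1,0,0,0,0],[-1,-0.004,0,0,0],[-1,-0.008,0,0,0],[-1,-0.015,0,0,0],[-1,-0.02,0,0,0],[-1,-0.022,0,0,0],[-1,-0.022,0,0,0],[-1,-0.018,0,0,0],[-1,-0.011,0,0,0],[-1,0,0,0,0]]
  ],
  "force": 25
}}

```text
clock: 10.3
eef_pos: [0.4102, -0.3778, 0.2263]
orientation: [0.59, 1.486, -0.593]
ft_force: [0.8, -0.3, 0.3]
finger_gap: 0.0111
```

```bash
python3 - <<'E'
from h import *
s=robot.read_state();print(s['eef_pos'],s['ft_force'],s['finger_gap'])
f=grab('side','side7.png')
E
```

```text
[ 0.41022041 -0.37782442  0.22632427] [ 0.75159655 -0.25660681  0.32573405] 0.011090199366313683
```

View pics/side7.png

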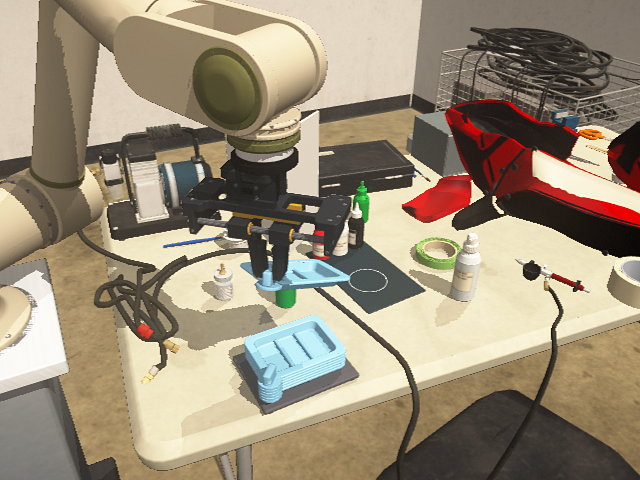

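The single tray is free and the stack stays in place. I carry it over the mat.

Call:
{"method": "servo_tool", "body": {
  "plan": [
    [[-1,0,0.012,0.0045,0],[-1,0,0.025,0.0092,0],[-1,0,0.036,0.0135,0],[-1,0,0.041,0.015,0],[-1,0,0.043,0.016,0],[-1,0,0.043,0.016,0],[-1,0,0.041,0.015,0],[-1,0,0.036,0.0135,0],[-1,0,0.025,0.0092,0],[-1,0,0.013,0.0048,0],[-1,0.02,0,0,0],[-1,0.035,0,0,0],[-1,0.04,0,0,0],[-1,0.035,0,0,0],[-1,0.025,0,0,0],[-1,0.012,0,0,0],[-1,0,0,0,0]]
  ]
}}

```text
clock: 12.05
eef_pos: [0.6503, -0.2582, 0.0898]
orientation: [0.592, 1.491, -0.592]
ft_force: [0.3, 0.2, 0.1]
finger_gap: 0.0114
```

```bash
cat >> h.py <<'E'
def look2(tag):
    s=robot.read_state();print(s['clock'],s['eef_pos'],s['ft_force'].round(1),s['finger_gap'])
    f=grab('side');g=grab('scene')
    A=cv2.resize(f['frame'][190:350,280:480],None,fx=2,fy=2,interpolation=cv2.INTER_CUBIC)
    B=cv2.resize(g['frame'][190:350,220:420],None,fx=2,fy=2,interpolation=cv2.INTER_CUBIC)
    cv2.imwrite('pics/%s.png'%tag,np.hstack([A,B])) 
E
python3 -c "
from h import *
look2('m1')"
```

```text
12.05 [ 0.65033465 -0.25821697  0.08976925] [0.3 0.2 0.1] 0.011360456673122377
```

View pics/m1.png

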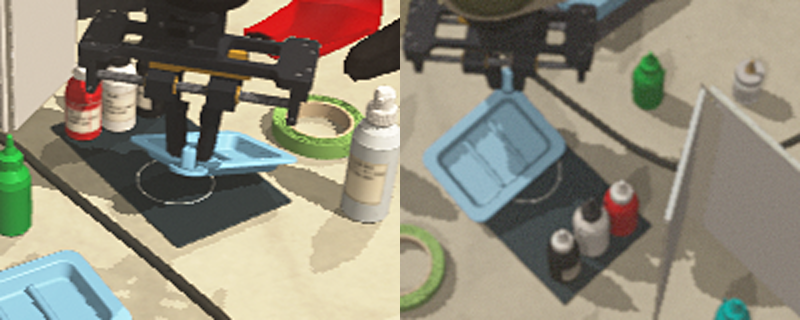

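Clearances to the bottles are fine. I lower the tray onto the mat along the reverse arc with a light grip to level it in the pinch.

Call:
{"method": "servo_tool", "body": {
  "plan": [
    [[-1,0.0065,0,0,0],[-1,0.0065,0,0,0],[-1,0.0048,-0.0029,0,0],[-1,0.0048,-0.0029,0,0],[-1,0.005,-0.0025,0,0],[-1,0.005,-0.0025,0,0],[-1,0.0052,-0.0021,0,0],[-1,0.0052,-0.0021,0,0],[-1,0.0053,-0.0018,0,0],[-1,0.0053,-0.0018,0,0],[-1,0,0,0,0]]
  ],
  "force": 6
}}

```text
clock: 13.25
eef_pos: [0.6403, -0.2693, 0.0475]
orientation: [0.592, 1.49, -0.592]
ft_force: [-0.3, -0.1, -0.4]
finger_gap: 0.0115
```

```bash
cat >> h.py <<'E'
def tray2(box,zr):
    for n in('side','scene'):
        f=load(n);hsv=cv2.cvtColor(f['frame'],cv2.COLOR_BGR2HSV);m=cv2.inRange(hsv,(92,40,80),(115,255,255))
        v,u=np.nonzero(m);P=np.array([depthpt(f,(x,y)) for x,y in zip(u,v)])
        P=P[(P[:,0]>box[0])&(P[:,0]<box[1])&(P[:,1]>box[2])&(P[:,1]<box[3])&(P[:,2]>zr[0])&(P[:,2]<zr[1])]
        best=None;rng=np.random.default_rng(0)
        for _ in range(1500):
            q=P[rng.choice(len(P),3,False)];A=np.c_[q[:,:2],np.ones(3)]
            if abs(np.linalg.det(A))<1e-3: continue
            c=np.linalg.solve(A,q[:,2])
            if np.hypot(c[0],c[1])>.6: continue
            k=(abs(P[:,:2]@c[:2]+c[2]-P[:,2])<.0015)
            if best is None or k.sum()>best.sum():best=k
        q=P[best];c=np.linalg.lstsq(np.c_[q[:,:2],np.ones(len(q))],q[:,2],rcond=None)[0]
        print(n,'n',len(q),'/',len(P),'slope along45/across',((c[0]+c[1])/2**.5).round(3),((c[0]-c[1])/2**.5).round(3),'z mid',q[:,2].mean().round(4),'bbox',P.min(0).round(3),P.max(0).round(3))
E
python3 -c "
from h import *
look2('m2');tray2((.58,.80,-.32,-.13),(-.01,.12))"
```

```text
13.25 [ 0.64030021 -0.26926756  0.04751644] [-0.3 -0.1 -0.4] 0.011545596892411213
side n 495 / 1389 slope along45/across -0.079 0.01 z mid 0.0244 bbox [ 0.615 -0.316  0.   ] [ 0.762 -0.149  0.117]
scene n 582 / 2566 slope along45/across -0.096 0.027 z mid 0.0102 bbox [ 0.624 -0.282 -0.002] [ 0.763 -0.136  0.114]
```

View pics/m2.png

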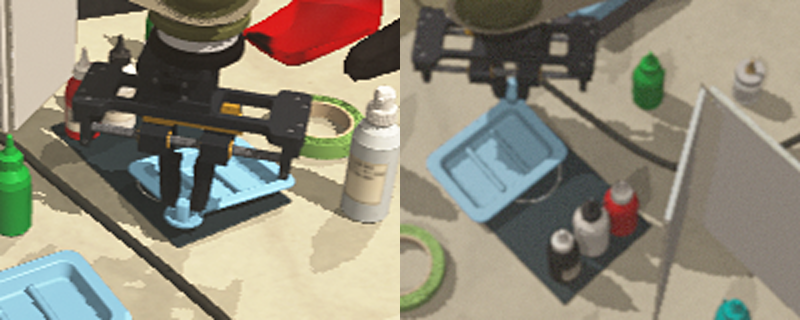

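The tilt is down to about 0.085 rad. I finish seating the tray flat.

Call:
{"method": "servo_tool", "body": {
  "plan": [
    [[-1,0.0045,-0.0011,0,0],[-1,0.0045,-0.0011,0,0],[-1,0.0035,-0.0008,0,0],[-1,0.0025,-0.0005,0,0],[-1,0,0,0,0],[-1,0,0,0,0]]
  ],
  "force": 5
}}

```text
clock: 13.95
eef_pos: [0.6388, -0.2714, 0.0364]
orientation: [0.592, 1.488, -0.592]
ft_force: [-0.9, -0.8, 0.9]
finger_gap: 0.0119
```

```bash
python3 -c "
from h import *
look2('m3');tray2((.58,.80,-.32,-.13),(-.01,.12))"
```

```text
13.95 [ 0.63875894 -0.27139586  0.03637135] [-0.9 -0.8  0.9] 0.011868266792724805
side n 426 / 1357 slope along45/across 0.018 -0.009 z mid 0.0187 bbox [ 0.591 -0.319  0.001] [ 0.762 -0.152  0.115]
scene n 575 / 2431 slope along45/across 0.01 -0.003 z mid 0.0064 bbox [ 0.625 -0.284 -0.001] [ 0.762 -0.173  0.112]
```

View pics/m3.png

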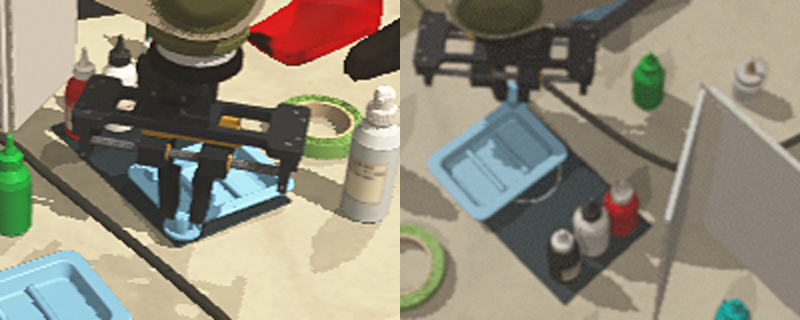

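It is flat on the mat (rim at z .0187, slopes about 0.01). I tighten the grip, lift, and shift over the ring.

Call:
{"method": "servo_tool", "body": {
  "plan": [
    [[-1,0,0,0,0],[-1,0,0,0,0],[-1,0,0,0,0],[-1,-0.004,0,0,0],[-1,-0.008,0,0,0],[-1,-0.014,0,0,0],[-1,-0.02,0,0,0],[-1,-0.024,0,0,0],[-1,-0.026,0,0,0],[-1,-0.024,0,0,0],[-1,-0.02,0,0,0],[-1,-0.012,0.001,-0.004,0],[-1,-0.006,0.002,-0.008,0],[-1,-0.002,0.003,-0.012,0],[-1,0,0.002,-0.01,0],[-1,0,0.0018,-0.0076,0],[-1,0,0,0,0],[-1,0,0,0,0]]
  ],
  "force": 35
}}

```text
clock: 15.85
eef_pos: [0.6199, -0.2426, 0.1641]
orientation: [0.592, 1.489, -0.592]
ft_force: [-0.6, -0.7, -0.5]
finger_gap: 0.0117
```

```bash
python3 -c "
from h import *
look2('m4');tray2((.56,.80,-.30,-.11),(.09,.19))
for n in('side','scene'):
    f=load(n);hsv=cv2.cvtColor(f['frame'],cv2.COLOR_BGR2HSV);m=cv2.inRange(hsv,(92,40,80),(115,255,255))
    v,u=np.nonzero(m);P=np.array([depthpt(f,(x,y)) for x,y in zip(u,v)])
    P=P[(abs(P[:,0]-.67)<.12)&(abs(P[:,1]+.2)<.1)&(abs(P[:,2]-.146)<.006)]
    print(n,len(P),np.percentile(P,[1,50,99],axis=0).round(4).tolist())
"
```

```text
15.85 [ 0.61986058 -0.24264253  0.16406188] [-0.6 -0.7 -0.5] 0.011679624605091487
side n 545 / 1558 slope along45/across 0.022 -0.011 z mid 0.1466 bbox [ 0.599 -0.264  0.13 ] [ 0.744 -0.147  0.19 ]
scene n 742 / 2826 slope along45/across 0.014 0.013 z mid 0.134 bbox [ 0.609 -0.254  0.128] [ 0.744 -0.143  0.188]
side 856 [[0.6036, -0.26, 0.1402], [0.6727, -0.2251, 0.1461], [0.7413, -0.1508, 0.1506]]
scene 1243 [[0.6153, -0.2439, 0.1403], [0.6806, -0.1941, 0.1475], [0.7424, -0.1454, 0.1516]]
```

View pics/m4.png

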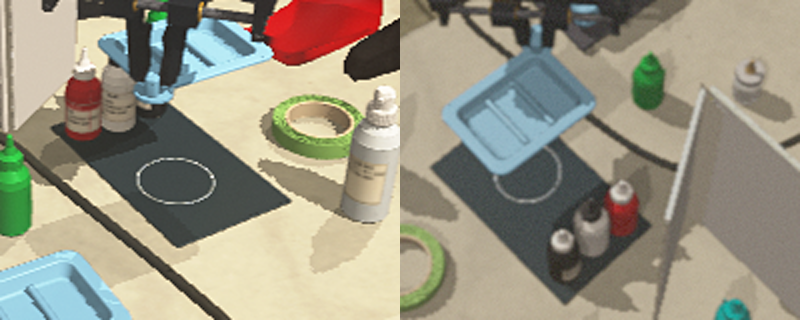

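```bash
python3 - <<'E'
from h import *
a=cv2.imread('pics/side1.png');b=load('side')['frame']
def sh(r):
    x0,y0,x1,y1=r;p=[cv2.cvtColor(i,cv2.COLOR_BGR2GRAY)[y0:y1,x0:x1].astype(np.float32) for i in(a,b)]
    t=p[0][8:-8,8:-8];m=cv2.matchTemplate(p[1],t,cv2.TM_CCOEFF_NORMED);_,v,_,l=cv2.minMaxLoc(m);return round(v,3),(l[0]-8,l[1]-8)
print('stack base',sh((225,360,370,420)),'jar',sh((205,255,245,310)),'bottles',sh((305,200,352,270)),'green',sh((268,250,305,315)))
E
```

```text
stack base (0.97, (0, 0)) jar (0.921, (0, 0)) bottles (0.766, (0, 0)) green (0.817, (0, 0))
```

Call:
{"method": "servo_tool", "body": {
  "plan": [
    [[-1,0,0,0,0],[-1,0,0,0,0],[-1,0,0,0,0],[-1,0,0,0,0],[-1,0,0,0,0]]
  ]
}}

```text
clock: 16.45
eef_pos: [0.6199, -0.2427, 0.1642]
orientation: [0.592, 1.489, -0.592]
ft_force: [-0.2, 0.3, -0.6]
finger_gap: 0.0114
```

```bash
python3 - <<'E'
from h import *
look2('m5');tray2((.56,.80,-.30,-.11),(.09,.19))
print(robot.job_done())
E
```

```text
16.45 [ 0.6199058  -0.24274459  0.16424905] [-0.2  0.3 -0.6] 0.011366549478863393
side n 567 / 1556 slope along45/across 0.02 -0.005 z mid 0.1465 bbox [ 0.603 -0.264  0.13 ] [ 0.745 -0.148  0.19 ]
scene n 716 / 2832 slope along45/across 0.019 -0.019 z mid 0.1339 bbox [ 0.61  -0.252  0.128] [ 0.744 -0.144  0.19 ]
the job is handed in; nothing more can be done
None
```

The top tray is off the stack and held still over the white ring. It was handed in at about 16.5 s of the 32 s limit. One part of the peel did not go cleanly.

- **Peel:** I pinched the thumb grip and lifted that corner along an arc. The opposite corner stayed down to about 0.17 rad, but then at 4 N grip it came up with the tray by about 20 mm for roughly a second. At 3 N with small up-and-down nudges the tray drooped back onto the stack. I then turned it to about 0.33 rad with that corner down to within a few millimetres, and lifted it off.
- **Levelling:** The gripper cannot tilt, so I set the tray flat on the mat, still pinched, to level it. I then gripped at 35 N, raised it and shifted it over the ring.

| Last check | Result |
|---|---|
| Level | within about 0.03 rad (1.5°), right way up |
| Tray centre | about (0.677, -0.198), against the ring at (0.6775, -0.197) |
| Height | underside about 0.13 m; bottle tops at about 0.105 m |
| Stack, jar, bottles | no pixel shift from the first picture, matching to whole pixels |

The bottle match was weaker than the others (0.77, partly in shadow), but they look standing in place. The two cameras differed by up to about 5 mm on the tray's left edge, so I used their average for its y position.

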